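# Stand up the gas cartridge and switch on its feed

## Task

Stand the lying gas cartridge upright in its dock, knob up, at the dock's blue stop, and let go of it (its foot may be butted on the stop while it is raised by the knob). Then flip the blue toggle lever over to ON until it snaps home. Leave the yellow toggle OFF and do not disturb the other things on the bench.

Things in the scene. Friction and masses are not known exactly. Their poses are not given: they have to be found in the camera images.
- dock: cartridge dock fixed to the bench: aluminium plate 145 x 74 x 6 mm thick, at one end a blue upright stop (64 mm high over the bench, 74 mm wide). Origin on the bench under the middle of the stop's inner face; +x runs from the stop along the channel, in which the cartridge lies; z up. Two grey cheeks, 42 mm high over the bench, flank the first 60 mm of the channel, which is 50 mm wide between them; the plate ends 129 mm from the stop
- dock_stand (a point): point on the top of the dock's plate (6 mm over the bench), 22 mm from the stop on the channel's centre line: where the centre of the cartridge's foot belongs when it stands
- cartridge_mid (a point): middle of the loose gas cartridge (0.2 to 0.4 kg), on its axis, 89.5 mm from its foot. +x is the cartridge's long axis, from foot to knob. It is an aluminium cylinder 44 mm across and 112 mm long with a blue band, then a 12 mm shoulder, a thin brass neck (14 mm across) and a black ball knob; 179 mm long in all. It starts lying in the dock's channel with its foot 3 to 20 mm from the stop and the knob sticking out over the bench
- cartridge_foot (a point): centre of the cartridge's flat round foot (44 mm across)
- cartridge_knob (a point): centre of the black ball knob, 28 mm across, on the cartridge's axis 165 mm from the foot; 28 mm above the bench while it lies. Squeezed between two fingers, the ball lets the cartridge swing about the line between the fingers
- blue_toggle_unit: white toggle-valve unit fixed to the bench, 90 (x) x 56 (y) x 34 mm high, blue top plate; origin at the centre of its underside; two brass pipe stubs stick out 20 mm at its +x end. The lever's pivot is 34 mm above the origin, its axis along the unit's y. +x is the ON side, -x the OFF side
- blue_toggle_tip (a point): centre of the blue ball, 22 mm across, on the end of that unit's lever (a 10 mm steel rod; ball centre 68 mm from the pivot). OFF: 26 mm to the unit's -x side of the pivot and 97 mm above the bench; upright in mid-swing: 102 mm above the bench; ON: 26 mm to the +x side
- blue_toggle (a joint): angle of the blue lever: 0 = OFF (leaning 0.4 rad to the unit's -x), 0.8 = ON (leaning 0.4 rad to +x). Over-centre spring: it resists a push, most at the start (about 4 N at the ball), and once past the middle (0.4) it snaps over by itself to its stop and stays
- yellow_toggle_unit: white toggle-valve unit fixed to the bench, 90 (x) x 56 (y) x 34 mm high, yellow top plate; origin at the centre of its underside; two brass pipe stubs stick out 20 mm at its +x end. The lever's pivot is 34 mm above the origin, its axis along the unit's y. +x is the ON side, -x the OFF side
- yellow_toggle_tip (a point): centre of the yellow ball, 22 mm across, on the end of that unit's lever (a 10 mm steel rod; ball centre 68 mm from the pivot). OFF: 26 mm to the unit's -x side of the pivot and 97 mm above the bench; upright in mid-swing: 102 mm above the bench; ON: 26 mm to the +x side
- yellow_toggle (a joint): angle of the yellow lever: 0 = OFF (leaning 0.4 rad to the unit's -x), 0.8 = ON (leaning 0.4 rad to +x). Over-centre spring: it resists a push, most at the start (about 4 N at the ball), and once past the middle (0.4) it snaps over by itself to its stop and stays
- tip_box: pipette-tip box, 85 x 120 x 58 mm, grey with an orange lid; a bystander; origin at the centre of its underside
- dishes: pair of culture dishes, clear, 94 mm across, 29 mm high in all; a bystander; origin at the centre of its underside
- spray: spray bottle, white, 72 mm across, 200 mm high; a bystander; origin at the centre of its underside
- pen_pot: pen pot, grey, 68 mm across, with pens to about 140 mm high; a bystander; origin at the centre of its underside
- tube_rack: tube rack, blue, 65 x 150 mm, 65 mm high with its tubes; a bystander; origin at the centre of its underside
- timer: timer, white, 65 x 75 x 22 mm; a bystander; origin at the centre of its underside
- beaker: glass beaker, 68 mm across, 90 mm high; a bystander; origin at the centre of its underside

How it is judged:
By the outcome, as a careful person would: the job done as asked, in the order asked, and still so for the second after the job is handed in, with the robot touching nothing.
It also fails if it takes over 54 s, if anything falls off the work surface, if the arm or the gripper's body presses on something with over 40 N, if the wrist force passes 120 N, or if a joint passes its speed limit or range.

## Robot

A 7-joint arm with a two-finger parallel gripper is mounted at the origin on the work surface. World frame = base frame: x ahead of the robot, y to its left, z up, the work surface at z = 0. Lengths are in m, angles in rad, forces in N, time in s.
With the tool pointing down it reaches from about 0.425 to 0.925 m from the base axis. Payload 6.8 kg.
Tool frame: the origin (TCP) lies midway between the tips of the shut fingers; the grasp point (between the pads) lies 19 mm behind it; z points along the fingers, y is the line along which they close (so a half turn about z gives the same grasp; the last joint's range is limited). The gripper opens to 85 mm and grips with 20 to 120 N. Pads are 22 mm wide; open, the fingers measure 114 mm over their backs; the gripper's body (76 mm by 85 mm) begins 54 mm behind the grasp point. The pads swing forward as they close: fully open they stand 13 mm farther back than shut.
Start: joints at [1.189, 0.477, 0.022, 1.555, -0.011, 1.109, -0.083], TCP at [0.183, -0.65, 0.192] pointing down, gripper open.
Joint ranges: [-2.96, 2.96], [-0.34, 2.1], [-1.41, 1.46], [0.24, 2.44], [-1.37, 4.51], [0.17, 1.92], [-2.96, 2.96]. Speed limits (rad/s): [2.39, 2.39, 3.14, 3.14, 3.14, 3.14, 3.14].

## Interface

Orientations are given as a rotation vector (axis times angle).
In Python, from plant import telemetry, read_camera, calibration, ticket gives the robot as it stands.
- The arm moves only by the shell command python3 -m jog 'ROWS' [FORCE]. ROWS is JSON, a list of rows, each a list of 5 numbers: the finger opening in mm, from 0 to 85.4, then the shift along the tool's x, y, z in mm, then the turn about the tool's z in degrees. In form: [[grip, x, y, z, yaw], ...]. A call has 1 to 10 rows; each row shifts and turns the commanded pose from where the row before left it, along the tool's axes as they then stand; what a row does not reach is not made up. A row lasts 1/10 s, in which the tool goes at most 50 mm and 8.59 degrees, less where a joint would pass 70% of its speed; a pose out of reach is approached as far as the arm can. A call with a gripper value outside its range is refused whole. The fingers move at their own pace and stop on an object; FORCE is the grip in N (left out, the last holds). Time passes only in rows, so rows that do not move let the fingers close. It gives the time, the measured TCP pose, the force, the opening and the grip force at its end, in the units of the state.
- telemetry.read_state(): the state, without advancing time (a new reading comes with each control period).
- read_camera(name): name is "scene" or "side" or "wrist"; returns the picture (400x640x3 uint8, red, green, blue); there is no depth.
- calibration(name): a dict with "fx", "fy", "cx", "cy" (pixels), "world_from_camera" (4x4, takes a point from camera to world coordinates); the wrist camera has in their place "mount" (4x4, takes a point from camera to tool coordinates, whose origin is the TCP and whose axes are the flange's). Camera axes: x right, y down, z forward; pixel columns grow to the right and rows downward; lengths in m; the calibration is good to about 2 mm. A picture is of the moment at which its call begins: read the wrist's pose just before it. calibration takes no time and is no camera call.
- ticket.sign_off(): hands the job in; it is judged then, once.
The state is a dict: "time": time; "q": joint angles; "joint_vel": joint speeds; "tau": joint torques, N m; "eef_pos": TCP position; "ee_rot": TCP orientation; "wrist_force": force on the tool from outside, world axes, zero at the start; "torque": the same for the moment, N m; "finger_gap": finger opening in m; "grip_force": force on a finger pad.
Only numpy, scipy, OpenCV 4.12 (cv2) and the standard library are available. Lean on these libraries where they do the work, as an engineer would, in place of code of your own. Each camera call takes 0.05 s, during which the arm holds its last target. There are 200 camera calls.

## Working session

There is one attempt and no reset: what is moved stays moved. The work goes in short steps, Python scripts to look and compute and a shell command to move; the robot and the scene stay as the last step left them, time stands still between calls to the robot, and variables do not carry over. Pictures are saved under pics/ and viewed, at most 10 in all, crops included, and the job is handed in when it is done.

```bash
ls; mkdir -p pics
cat > h.py <<'E'
import numpy as np, cv2
from plant import telemetry, read_camera, calibration, ticket
from scipy.spatial.transform import Rotation as R
def ray(name,u,v,st=None):
    c=calibration(name)
    if name=="wrist":
        T=np.eye(4);T[:3,:3]=R.from_rotvec(st["ee_rot"]).as_matrix();T[:3,3]=st["eef_pos"];T=T@np.array(c["mount"])
    else: T=np.array(c["world_from_camera"])
    d=T[:3,:3]@np.array([(u-c["cx"])/c["fx"],(v-c["cy"])/c["fy"],1]);return T[:3,3],d/np.linalg.norm(d)
def onz(name,u,v,z,st=None):
    o,d=ray(name,u,v,st);return o+d*(z-o[2])/d[2]
def tri(r1,r2):
    (o1,d1),(o2,d2)=r1,r2
    s=np.linalg.lstsq(np.c_[d1,-d2],o2-o1,rcond=None)[0]
    a,b=o1+s[0]*d1,o2+s[1]*d2;return (a+b)/2,np.linalg.norm(a-b)
E
python3 - <<'E'
from h import *
s=telemetry.read_state();print(s)
for n in("scene","side","wrist"):
    i=read_camera(n);cv2.imwrite(f"pics/{n}0.png",i[:,:,::-1]);c=calibration(n);print(n,c)
E
```

```text
pics
{'time': 0.0, 'q': array([ 1.1889286 ,  0.47777096,  0.02231054,  1.5564435 , -0.0115029 ,
        1.10927187, -0.0830622 ]), 'joint_vel': array([-0.00173452,  0.00038604, -0.00163549, -0.00132378,  0.00091581,
        0.00074889, -0.00105234]), 'tau': array([ 4.33099049e-04, -5.96450830e+01,  1.60815116e+00, -2.81195426e+01,
        1.24241039e-02,  9.47232504e-03, -1.76482956e-06]), 'eef_pos': array([ 0.18231894, -0.64923772,  0.19074809]), 'ee_rot': array([-3.11047406e+00, -4.28586382e-01,  5.55040263e-04]), 'wrist_force': array([-0.10650772,  0.05562454, -0.02722421]), 'torque': array([-0.04964235, -0.01309584, -0.06313874]), 'grip_force': 0.0, 'finger_gap': 0.08541604439691346}
scene {'fx': 464.71933083440115, 'fy': 464.71933083440115, 'cx': 327.30776775542336, 'cy': 201.9028048672293, 'world_from_camera': array([[-0.06429348,  0.73735749, -0.67243608,  1.59547347],
       [ 0.99790498,  0.0426349 , -0.04866131,  0.09618948],
       [-0.00721153, -0.67415591, -0.73855386,  1.22443843],
       [ 0.        ,  0.        ,  0.        ,  1.        ]])}
side {'fx': 392.8729285631778, 'fy': 392.8729285631778, 'cx': 323.0690650116568, 'cy': 202.04115452085654, 'world_from_camera': array([[ 0.98771136, -0.11543543,  0.10536095,  0.41611838],
       [-0.15609722, -0.69523841,  0.7016247 , -0.86304196],
       [-0.00774137, -0.70944924, -0.70471402,  0.97032164],
       [ 0.        ,  0.        ,  0.        ,  1.        ]])}
wrist {'fx': 325.06410126649985, 'fy': 325.06410126649985, 'cx': 313.56138163372475, 'cy': 203.7357119629538, 'mount': array([[ 7.24179457e-04, -9.62349310e-01, -2.71814793e-01,
         6.84479774e-02],
       [ 9.99999729e-01,  6.61751833e-04,  3.21332188e-04,
         1.21032674e-03],
       [-1.29359872e-04, -2.71814952e-01,  9.62349529e-01,
        -1.81706812e-01],
       [ 0.00000000e+00,  0.00000000e+00,  0.00000000e+00,
         1.00000000e+00]])}
```

View pics/scene0.png

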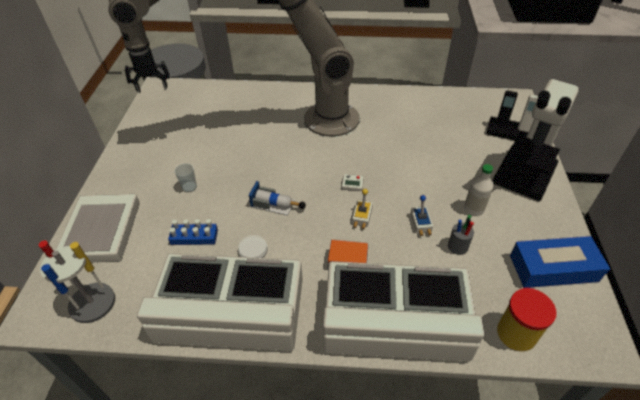

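View pics/side0.png

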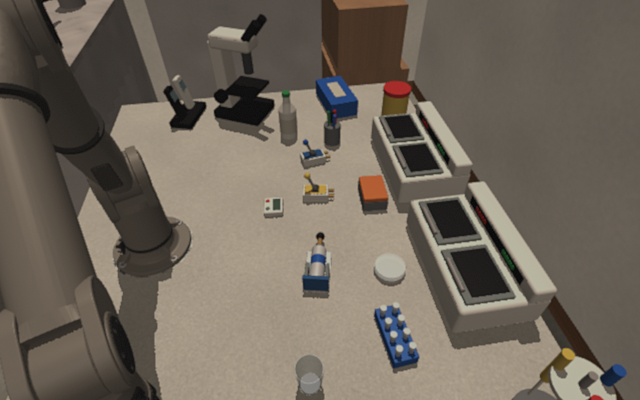

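The scene view shows the dock at about (275,200), its stop to the left and the knob at (301,205). The yellow toggle is at (362,210), and the blue one at (423,215) is near the spray and pen pot. In the side view the knob is at (320,238), the stop at (316,284) and the blue toggle at (312,153).

Run:
```python
from h import *
a=cv2.imread("pics/scene0.png");b=cv2.imread("pics/side0.png")
p=cv2.resize(a[165:245,235:445],None,fx=3.8,fy=3.8,interpolation=cv2.INTER_CUBIC)
q=cv2.resize(b[130:300,260:400],None,fx=3.5,fy=3.5,interpolation=cv2.INTER_CUBIC)
cv2.imwrite("pics/c1.png",p);cv2.imwrite("pics/c2.png",q)
def blobs(im,n):
    h=cv2.cvtColor(im,cv2.COLOR_BGR2HSV)
    for nm,lo,hi in(("blue",(100,120,40),(125,255,255)),("yel",(18,130,80),(35,255,255)),("dark",(0,0,0),(180,255,45))):
        k,l,s,c=cv2.connectedComponentsWithStats(cv2.inRange(h,lo,hi))
        for i in range(1,k):
            x,y=c[i]
            ok=(235<x<445 and 165<y<245) if n=="scene" else (260<x<400 and 130<y<300)
            if ok and s[i,4]>6: print(n,nm,c[i].round(1),s[i])
blobs(a,"scene");blobs(b,"side")
for nm,u,v,u2,v2 in(("knob",301,205,320,238),("ytip",364.5,191,308.5,177),("btip",422.5,198,308.5,143)):
    print(nm,*tri(ray("scene",u,v),ray("side",u2,v2)))
```

```text
scene blue [253.1 192.5] [250 183   8  23  68]
scene blue [273.  198.3] [270 192   8  13  71]
scene blue [422.5 197.6] [421 196   4   5  17]
scene blue [421.2 218.2] [415 210  15  14  82]
scene yel [364.6 191.1] [362 189   6   6  26]
scene yel [294.4 203. ] [291 202   7   3   8]
scene yel [362.1 210.4] [355 202  15  16 136]
scene yel [363. 225.] [362 224   3   3   7]
scene yel [420.8 232.2] [420 230   3   5   9]
scene yel [429.  231.3] [428 230   3   4   7]
scene dark [301.4 205.2] [299 203   6   6  27]
side blue [305.2 141.7] [304 140   4   4  12]
side blue [317.8 152.5] [315 150   7   6  31]
side blue [307.1 154.6] [304 152   9   6  30]
side blue [318.  258.3] [311 255  14   9  89]
side blue [315.4 282.6] [303 276  25  14 317]
side yel [307.  175.1] [305 173   5   6  22]
side yel [314.8 189. ] [305 185  21   9 119]
side dark [325.5 135.5] [325 128   2  16  30]
side dark [337.9 135.8] [337 128   3  16  17]
side dark [312.1 154.3] [310 153   6   3  12]
side dark [361. 197.] [359 185   5  25  34]
side dark [320.1 235.3] [317 233   7   6  28]
knob [ 0.52254118 -0.07436034  0.02255729] 0.0028983169825098436
ytip [0.51499034 0.14081798 0.09465083] 0.008582463110032027
btip [0.53937277 0.33119805 0.09660961] 0.010943633428979707
```

View pics/c1.png

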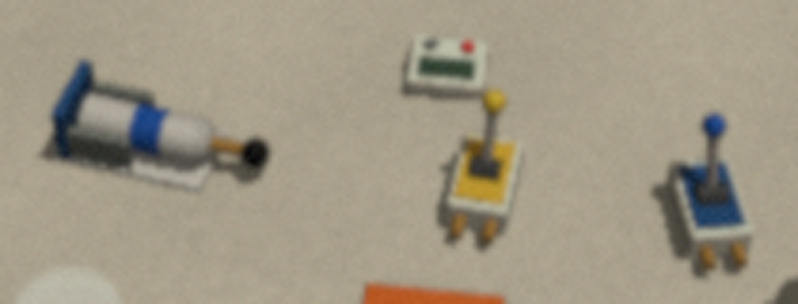

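View pics/c2.png

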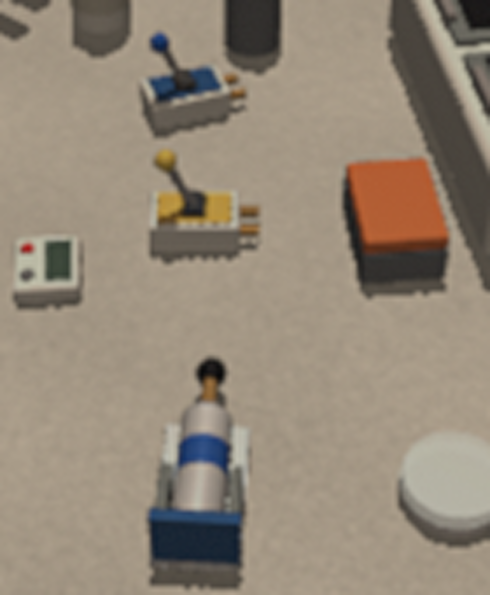

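The crops agree with the blobs. The knob is dark at scene (301.4,205.2) and side (320.1,235.3), and the cartridge axis runs roughly along world +y, away from the stop. Both levers lean towards the robot (-x). Next I compute the positions and the first move.

```bash
cat >> h.py <<'E'
def plan(pos,ax):
    """shift in tool axes (mm) to pos, and yaw (deg) bringing tool y onto +-ax (xy)"""
    s=telemetry.read_state();M=R.from_rotvec(s["ee_rot"]).as_matrix()
    print("t",s["time"],"pos",s["eef_pos"].round(4),"q7",s["q"][6].round(2),"F",s["wrist_force"].round(1),"gap",s["finger_gap"].round(4))
    print("toolx",M[:,0].round(3),"tooly",M[:,1].round(3),"z",M[:,2].round(3))
    print("shift mm",(M.T@(np.array(pos)-s["eef_pos"])*1e3).round(1))
    a=M.T@np.r_[ax,0];y=np.degrees(np.arctan2(-a[0],a[1]));print("yaw",(y+90)%180-90)
E
python3 - <<'E'
from h import *
k1=onz("scene",301.4,205.2,.028);k2=onz("side",320.1,235.3,.028);print("knob",k1,k2,tri(ray("scene",301.4,205.2),ray("side",320.1,235.3)))
print("stop",tri(ray("scene",253.1,192.5),ray("side",315.4,282.6)))
print("band",onz("scene",273,198.3,.045),onz("side",318,258.3,.045))
print("btip",tri(ray("scene",422.5,197.6),ray("side",305.2,141.7)),onz("scene",422.5,197.6,.097),onz("side",305.2,141.7,.097))
print("ytip",tri(ray("scene",364.6,191.1),ray("side",307,175.1)))
print("bplate",onz("scene",421.2,218.2,.034),"spray",onz("scene",478,210,0.0),"penpot",onz("scene",460,248,0))
kn=(k1+k2)/2;st=onz("scene",273,198.3,.045);d=(kn-st)[:2];d/=np.linalg.norm(d);print("axis",d)
plan([kn[0],kn[1],.2],[d[1],-d[0]])
E
```

```text
knob [ 0.52676526 -0.07128033  0.028     ] [ 0.52470979 -0.06953418  0.028     ] (array([ 0.52539955, -0.07062379,  0.02784574]), np.float64(0.0023793609361385725))
stop (array([ 0.4847398 , -0.24628027,  0.03735752]), np.float64(0.0004081224660554401))
band [ 0.51561795 -0.17047136  0.045     ] [ 0.50344681 -0.16970851  0.045     ]
btip (array([0.53080622, 0.3349647 , 0.09589727]), np.float64(0.00046201193543765677)) [0.5315771 0.3348832 0.097    ] [0.53077192 0.33313083 0.097     ]
ytip (array([0.51307765, 0.14349963, 0.09708065]), np.float64(0.0003490025032814077))
bplate [0.56729062 0.33695959 0.034     ] spray [0.48849778 0.54466175 0.        ] penpot [0.65888911 0.46087664 0.        ]
axis [0.1006177  0.99492516]Traceback (most recent call last):
  File "<stdin>", line 9, in <module>
  File "h.py", line 19, in plan
    print("t",s["time"],"pos",s["eef_pos"].round(4),"q7",s["q"][6].round(2),"F",s["wrist_force"].round(1),"gap",s["finger_gap"].round(4))
                                                                                                                ^^^^^^^^^^^^^^^^^^^^^
AttributeError: 'float' object has no attribute 'round'
```

```bash
sed -i 's/s\["finger_gap"\].round(4)/round(s["finger_gap"],4)/' h.py; python3 -c "
from h import *
plan([.525,-.075,.22],[.98,-.2])"
```

```text
t 0.15 pos [ 0.1823 -0.6494  0.1909] q7 -0.08 F [-0.1  0.3 -0.2] gap 0.0851
toolx [ 0.963  0.27  -0.   ] tooly [ 0.27  -0.963 -0.001] z [-0.     0.001 -1.   ]
shift mm [ 485.2 -460.4  -28.5]
yaw -62.78216480850945
```

```bash
python3 -m jog '[[85,30,-28,-28,0],[85,33,-31,0,0],[85,33,-31,0,0],[85,33,-31,0,0],[85,33,-31,0,0],[85,33,-31,0,0],[85,33,-31,0,0],[85,33,-31,0,0],[85,33,-31,0,0],[85,33,-31,0,0]]' 30; python3 -m jog '[[85,33,-31,0,0],[85,33,-31,0,0],[85,33,-31,0,0],[85,30,-30,0,0],[85,25,-27,0,0],[85,0,0,0,-8],[85,0,0,0,-8],[85,0,0,0,-8],[85,0,0,0,-8],[85,0,0,0,-8]]'; python3 -m jog '[[85,0,0,0,-8],[85,0,0,0,-8],[85,0,0,0,-7],[85,0,0,0,0],[85,0,0,0,0]]'
python3 - <<'E'
from h import *
plan([.525,-.075,.22],[.98,-.2])
i=read_camera("wrist");cv2.imwrite("pics/w1.png",i[:,:,::-1])
E
```

```text
time: 1.15
eef_pos: [0.4148, -0.2642, 0.2197]
ee_rot: [3.112, 0.428, 0.0]
wrist_force: [0.2, -0.9, -0.5]
finger_gap: 0.0848
grip_force: 0.0
time: 2.15
eef_pos: [0.5218, -0.0798, 0.2195]
ee_rot: [-2.773, -1.475, 0.001]
wrist_force: [0.1, -0.4, 0.5]
finger_gap: 0.0851
grip_force: 0.0
time: 2.65
eef_pos: [0.5219, -0.08, 0.2195]
ee_rot: [-2.433, -1.987, 0.0]
wrist_force: [0.5, 0.6, -0.0]
finger_gap: 0.0851
grip_force: 0.0
t 2.65 pos [ 0.5219 -0.08    0.2195] q7 -0.3 F [ 0.5  0.6 -0. ] gap 0.0851
toolx [0.2  0.98 0.  ] tooly [ 0.98 -0.2  -0.  ] z [-0.  0. -1.]
shift mm [ 5.5  2.1 -0.5]
yaw 0.018031388299164064
```

View pics/w1.png

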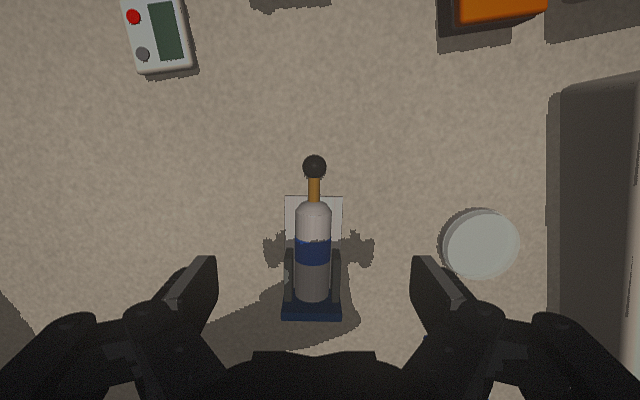

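The wrist view shows the cartridge nearly straight up the image: knob at (314,167), band at (313,250), stop at (311,311). The tool's axes are already aligned with it. I'll measure these on their planes.

Run:
```python
from h import *
s=telemetry.read_state();im=cv2.imread("pics/w1.png");h=cv2.cvtColor(im,cv2.COLOR_BGR2HSV)
m=cv2.inRange(h,(0,0,0),(180,255,75))[150:183,298:332];ys,xs=np.where(m>0);(cx,cy),r=cv2.minEnclosingCircle(np.c_[xs,ys].astype(np.float32));print("knobpx",xs.mean()+298,ys.mean()+150,cx+298,cy+150,r)
kn=onz("wrist",cx+298,cy+150,.028,s);print("knob",kn)
b=cv2.inRange(h,(100,100,30),(125,255,255));k,l,st,c=cv2.connectedComponentsWithStats(b)
for i in range(1,k):
    if st[i,4]>150 and st[i,0]>200 and st[i,0]<400:
        print(st[i],c[i]); x,y,w,hh,_=st[i]
        for v in range(y,y+hh,3):
            xx=np.where(l[v]==i)[0];print(v,xx.min(),xx.max(),len(xx),im[v,312])
        if y>280:
            for u,v in((x,y),(x+w,y),(x,y+hh),(x+w,y+hh)):print("stop .064",onz("wrist",u,v,.064,s))
        else: print("band",onz("wrist",*c[i],.05,s),onz("wrist",*c[i],.045,s))
# white plate end
g=im[185:235,285:345].mean(2);print([int(v) for v in im[188:215,290].mean(1)])
plan([kn[0],kn[1],.009],[.98,-.2])
```

```text
knobpx 314.0586956521739 166.65869565217392 314.5939598083496 168.73489952087402 13.977799415588379
knob [ 0.52408284 -0.07600718  0.028     ]
[295 237  35  29 651] [312.07680492 253.0890937 ]
237 295 295 1 [135 142 153]
240 295 299 5 [ 90  96 102]
243 300 328 27 [74 49 39]
246 299 325 25 [74 52 43]
249 298 326 25 [73 47 37]
252 298 329 28 [73 46 40]
255 296 327 30 [68 42 39]
258 297 329 31 [71 45 39]
261 297 328 32 [69 46 39]
264 303 322 20 [69 41 32]
band [ 0.50214018 -0.1695825   0.05      ] [ 0.50166306 -0.17180034  0.045     ]
[281 312  53  10 300] [305.34       316.78333333]
312 281 303 5 [41 32 27]
315 282 333 39 [53 37 30]
318 281 331 40 [56 39 33]
321 332 332 1 [61 63 62]
stop .064 [ 0.45201952 -0.23062063  0.064     ]
stop .064 [ 0.51384275 -0.24312327  0.064     ]
stop .064 [ 0.44891515 -0.24405476  0.064     ]
stop .064 [ 0.51133724 -0.25667719  0.064     ]
[125, 126, 131, 132, 130, 132, 139, 69, 132, 145, 142, 143, 144, 144, 141, 142, 141, 145, 144, 141, 143, 141, 141, 145, 142, 142, 142]
t 2.7 pos [ 0.5219 -0.0799  0.2196] q7 -0.3 F [-0.6  0.  -0.3] gap 0.0851
toolx [ 0.199  0.98  -0.   ] tooly [ 0.98  -0.199 -0.   ] z [-0.  0. -1.]
shift mm [  4.3   1.4 210.6]
yaw 0.04098331540448896
```

```bash
python3 -m jog '[[85,6,2,40,0],[85,0,0,45,0],[85,0,0,40,0],[85,0,0,0,0],[85,0,0,0,0]]'
python3 - <<'E'
from h import *
s=telemetry.read_state();i=read_camera("wrist");im=i[:,:,::-1].copy();cv2.imwrite("pics/w2.png",im)
h=cv2.cvtColor(im,cv2.COLOR_BGR2HSV)
m=cv2.inRange(im.max(2),0,75);
k,l,st,c=cv2.connectedComponentsWithStats(m)
for j in range(1,k):
    if st[j,4]>300:print(st[j],c[j])
plan([.524,-.074,.007],[.98,-.2])
E
```

```text
time: 3.2
eef_pos: [0.5253, -0.0742, 0.0952]
ee_rot: [-2.43, -1.99, 0.001]
wrist_force: [0.8, -1.2, 0.9]
finger_gap: 0.0851
grip_force: 0.0
[  68    0   47   44 1559] [91.28992944 20.21295702]
[  54    0   91   76 1428] [113.41316527  48.0210084 ]
[ 495    0  110   27 1286] [553.65241058   7.99066874]
[294 183  35  34 947] [311.37381204 199.62829989]
[    0   240   640   160 52060] [320.19097196 350.03073377]
t 3.25 pos [ 0.5265 -0.0742  0.0964] q7 -0.4 F [ 0.7 -0.6  0.4] gap 0.0852
toolx [0.197 0.98  0.   ] tooly [ 0.98  -0.197  0.002] z [ 0.002 -0.    -1.   ]
shift mm [-0.3 -2.7 89.4]
yaw 0.17883606482143932
```

View pics/w2.png

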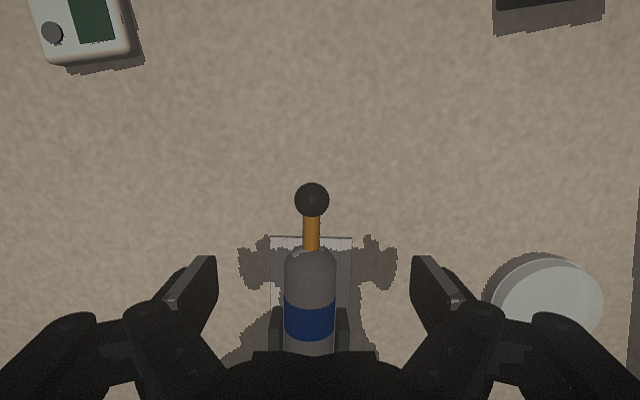

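The closer view shows the knob at (311.4,199.6), with the neck and band in line below it.

Run:
```python
from h import *
s=telemetry.read_state()
kn=onz("wrist",311.4,199.6,.028,s);print(kn);plan([kn[0],kn[1],.007],[.98,-.2])
print("edge",onz("wrist",271,236.5,.006,s),onz("wrist",351,236.5,.006,s))
```

```text
[ 0.5252919  -0.07354242  0.028     ]
t 3.25 pos [ 0.5265 -0.0742  0.0964] q7 -0.4 F [ 0.7 -0.6  0.4] gap 0.0852
toolx [0.197 0.98  0.   ] tooly [ 0.98  -0.197  0.002] z [ 0.002 -0.    -1.   ]
shift mm [ 0.4 -1.5 89.4]
yaw 0.17883606482143932
edge [ 0.481805   -0.10571236  0.006     ] [ 0.55202202 -0.11981584  0.006     ]
```

```bash
python3 -m jog '[[85,0,-1,40,0],[85,0,0,40,0],[85,0,0,9,0],[85,0,0,0,0],[24,0,0,0,0],[24,0,0,0,0],[24,0,0,0,0],[24,0,0,0,0],[24,0,0,0,0],[24,0,0,0,0]]' 25
```

```text
time: 4.25
eef_pos: [0.5242, -0.0742, 0.0058]
ee_rot: [2.429, 1.992, 0.0]
wrist_force: [0.1, -0.2, 0.6]
finger_gap: 0.024
grip_force: 0.0
```

Run:
```python
from h import *
i=read_camera("wrist");cv2.imwrite("pics/w3.png",i[:,:,::-1])
print(telemetry.read_state()["finger_gap"],telemetry.read_state()["grip_force"])
```

```text
0.02381801544810383 0.0
```

View pics/w3.png

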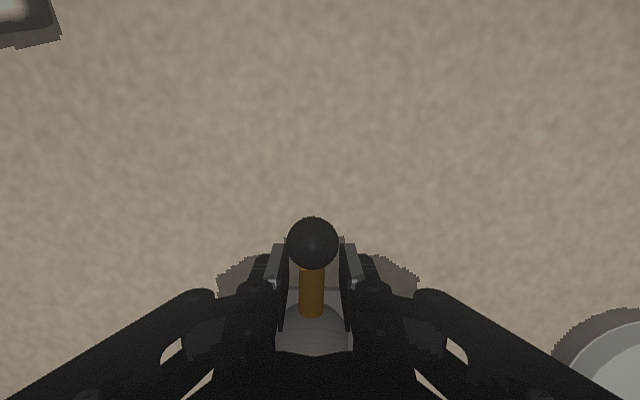

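The ball at (312,243) lies ahead of the pads in tool +x, and the pads are flanking its rear and the neck. I'll work out the offset.

Run:
```python
from h import *
s=telemetry.read_state();c=calibration("wrist");I=np.linalg.inv(np.array(c["mount"]))
for z in(-.015,-.019,-.023):
  for x in(0,.011):
    p=I@[x,0,z,1];print(x,z,c["fx"]*p[0]/p[2]+c["cx"],c["fy"]*p[1]/p[2]+c["cy"])
print(onz("wrist",312,243,.028,s));plan(onz("wrist",312,243,.028,s)-[0,0,.021],[.98,-.2])
```

```text
0 -0.015 313.121844347798 239.5876474384545
0.011 -0.015 313.12910816254777 220.62354366177294
0 -0.019 313.1105398011546 242.39637759479507
0.011 -0.019 313.11776970170115 223.0565618531757
0 -0.023 313.0987265705577 245.33149547858505
0.011 -0.023 313.1059119578726 225.60100830267478
[ 0.52383353 -0.07310284  0.028     ]
t 4.3 pos [ 0.5242 -0.0742  0.0058] q7 -0.49 F [-0.3  0.2 -0.3] gap 0.0238
toolx [ 0.196  0.981 -0.   ] tooly [ 0.981 -0.196  0.   ] z [ 0. -0. -1.]
shift mm [ 1.  -0.6 -1.2]
yaw 0.2172017360612557
```

The ball is at the grasp point within about 1 mm, and the fingers simply stopped at the commanded 24 mm. I'll close fully to squeeze it.

```bash
python3 -m jog '[[0,0,0,0,0],[0,0,0,0,0],[0,0,0,0,0],[0,0,0,0,0]]' 25
```

```text
time: 4.7
eef_pos: [0.5242, -0.0741, 0.0057]
ee_rot: [-2.43, -1.992, 0.0]
wrist_force: [0.5, 0.2, 0.6]
finger_gap: 0.0002
grip_force: 0.0
```

Run:
```python
from h import *
i=read_camera("wrist")[:,:,::-1];j=read_camera("scene")[:,:,::-1];k=read_camera("side")[:,:,::-1]
z=lambda a,w,h:cv2.resize(a,(w,h),interpolation=cv2.INTER_CUBIC)
cv2.imwrite("pics/m4.png",np.vstack([z(i[150:350,150:480],800,300),np.hstack([z(j[160:235,240:340],400,300),z(k[195:300,250:390],400,300)])]))
```

```text
(no output)
```

View pics/m4.png

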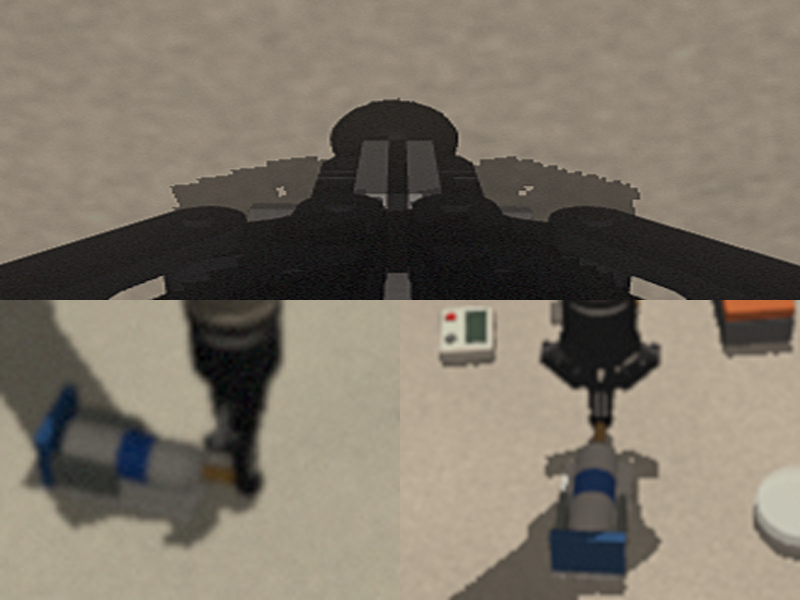

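The fingers shut with nothing between them. In the wrist pictures the pad tips project about 38 mm behind the reported TCP: an 85 mm gap spans 195 px, so their depth is about 142 mm. The ball's size and place do match the reported pose and the camera mount. So the real tips are about 38 mm higher than stated, and just cleared the top of the ball. I'll open and go lower in stages, watching the force.

```bash
python3 -m jog '[[85,0,0,-15,0],[85,0,0,0,0],[85,0,0,0,0],[85,0,0,0,0],[85,0,0,0,0],[85,4,-1,15,0],[85,0,0,8,0],[85,0,0,0,0]]' 25;  python3 -m jog '[[85,0,0,8,0],[85,0,0,0,0],[85,0,0,0,0]]'
python3 - <<'E'
from h import *
i=read_camera("wrist")[:,:,::-1];j=read_camera("scene")[:,:,::-1];k=read_camera("side")[:,:,::-1]
z=lambda a,w,h:cv2.resize(a,(w,h),interpolation=cv2.INTER_CUBIC)
cv2.imwrite("pics/m5.png",np.vstack([z(i[150:350,150:480],800,300),np.hstack([z(j[160:235,240:340],400,300),z(k[195:300,250:390],400,300)])]))
E
```

```text
time: 5.65
eef_pos: [0.5223, -0.0696, -0.0043]
ee_rot: [-2.427, -1.991, 0.004]
wrist_force: [-0.1, -0.4, -0.1]
finger_gap: 0.0851
grip_force: 0.0
time: 5.95
eef_pos: [0.5239, -0.0701, -0.0105]
ee_rot: [-2.429, -1.991, 0.001]
wrist_force: [-0.5, -0.1, 0.6]
finger_gap: 0.0849
grip_force: 0.0
```

View pics/m5.png

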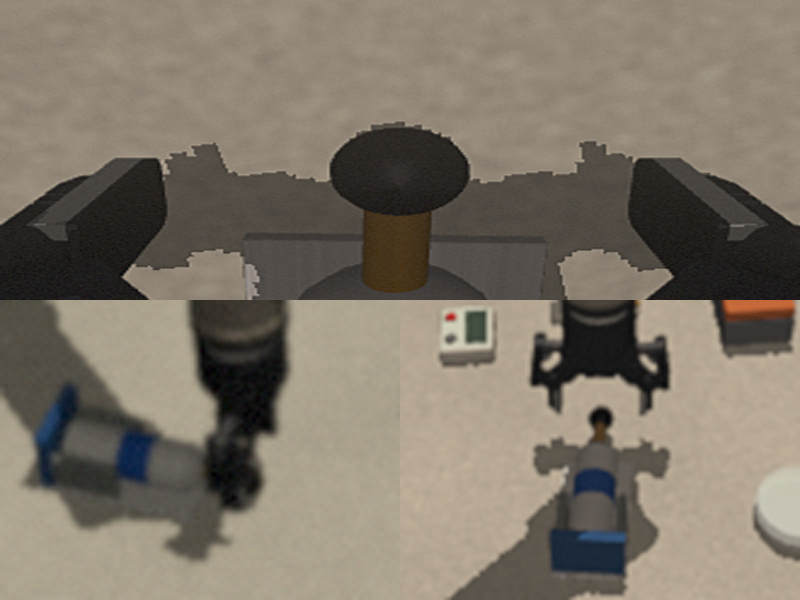

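The picture confirms it: at a reported z of -10 mm the open tips still stand above the bench on either side of the ball, and the ball is centred between them. I'll go 19 mm lower and close.

```bash
python3 -m jog '[[85,0,0,7,0],[85,0,0,7,0],[85,0,0,5,0],[85,0,0,0,0],[0,0,0,0,0],[0,0,0,0,0],[0,0,0,0,0],[0,0,0,0,0],[0,0,0,0,0],[0,0,0,0,0]]' 25
```

```text
time: 7.1
eef_pos: [0.5242, -0.07, -0.0291]
ee_rot: [2.429, 1.991, 0.0]
wrist_force: [-0.0, -0.3, 1.5]
finger_gap: 0.026
grip_force: 24.5
```

```bash
python3 -m jog '[[0,-2,0,0,0],[0,-2,0,0,0],[0,0,0,0,0]]'; python3 -m jog '[[0,-2,0,0,0],[0,0,0,0,0]]' ; python3 -m jog '[[0,-2,0,0,0],[0,0,0,0,0]]'
```

```text
time: 7.4
eef_pos: [0.5236, -0.074, -0.0291]
ee_rot: [2.429, 1.991, 0.001]
wrist_force: [0.7, 1.1, 1.7]
finger_gap: 0.0262
grip_force: 24.5
time: 7.6
eef_pos: [0.5233, -0.0753, -0.0292]
ee_rot: [-2.429, -1.992, -0.002]
wrist_force: [0.6, 4.0, 2.6]
finger_gap: 0.0265
grip_force: 24.5
time: 7.8
eef_pos: [0.5234, -0.0753, -0.0291]
ee_rot: [-2.427, -1.993, -0.005]
wrist_force: [2.5, 8.8, 1.1]
finger_gap: 0.0261
grip_force: 24.5
```

The foot butted on the stop at about y = -0.075, and the force rose to 9 N. I'll ease back about 1 mm and raise the knob along the arc, with the foot sliding down the stop.

```bash
python3 -m jog '[[0,1,0,-5,0],[0,1,0,-7,0],[0,0,0,-7,0],[0,0,0,-7,0],[0,0,0,-8,0],[0,0,0,-8,0],[0,-2,0,-9,0],[0,-2,0,-9,0],[0,-3,0,-10,0],[0,-4,0,-10,0]]' 30
python3 - <<'E'
from h import *
i=read_camera("wrist")[:,:,::-1];j=read_camera("scene")[:,:,::-1];k=read_camera("side")[:,:,::-1]
z=lambda a,w,h:cv2.resize(a,(w,h),interpolation=cv2.INTER_CUBIC)
cv2.imwrite("pics/m6.png",np.vstack([z(i[150:350,150:480],800,300),np.hstack([z(j[160:235,240:340],400,300),z(k[195:300,250:390],400,300)])]))
E
```

```text
time: 8.8
eef_pos: [0.5204, -0.0876, 0.0515]
ee_rot: [2.43, 1.991, -0.001]
wrist_force: [-0.0, -0.1, -1.0]
finger_gap: 0.0259
grip_force: 29.6
```

View pics/m6.png

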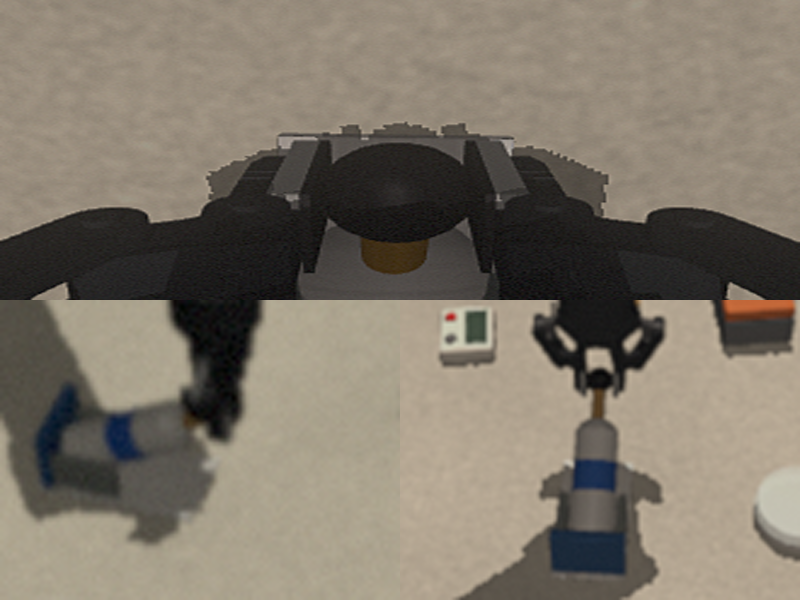

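The cartridge is swinging up as it should: the ball is held between the pads, the foot is in the dock and it leans about 30°. That was my tenth and last picture, so from here I work by numbers.

```bash
python3 -m jog '[[0,-3,0,-7,0],[0,-4,0,-6,0],[0,-4,0,-6,0],[0,-4,0,-6,0],[0,-5,0,-5,0],[0,-5,0,-5,0],[0,-6,0,-5,0],[0,-6,0,-4,0],[0,-7,0,-4,0],[0,-7,0,-4,0]]'
```

```text
time: 9.95
eef_pos: [0.5104, -0.1373, 0.103]
ee_rot: [-2.43, -1.992, 0.0]
wrist_force: [0.2, 1.0, -1.1]
finger_gap: 0.0259
grip_force: 29.6
```

```bash
python3 -m jog '[[0,-7,0,-3,0],[0,-7,0,-3,0],[0,-8,0,-2,0],[0,-8,0,-2,0],[0,-8,0,-1,0],[0,-7,0,-1,0],[0,-7,0,0,0],[0,-7,0,0,0],[0,-7,0,0,0],[0,0,0,0,0]]'; python3 -m jog '[[0,-5,0,0,0],[0,-4,0,0,0],[0,-3,0,0,0],[0,0,0,0,0]]'
python3 -c "
from h import *
p=telemetry.read_state()['eef_pos']-[.5233,-.0753,-.0291];print('X',165+1e3*(p[:2]@[.196,.981]),'lat',1e3*(p[:2]@[.981,-.196]),'Z',28+1e3*p[2])"
```

```text
time: 10.95
eef_pos: [0.4983, -0.2033, 0.1154]
ee_rot: [2.429, 1.988, 0.001]
wrist_force: [0.3, -1.4, 5.2]
finger_gap: 0.0261
grip_force: 30.6
time: 11.35
eef_pos: [0.4953, -0.2139, 0.1147]
ee_rot: [2.43, 1.991, -0.0]
wrist_force: [0.4, 0.9, 3.8]
finger_gap: 0.026
grip_force: 30.7
X 23.58628563136955 lat -0.26394209222555676 Z 171.84131632986163
```

```bash
cat >> h.py <<'E'
def proj(name,p):
    c=calibration(name);q=np.linalg.inv(np.array(c["world_from_camera"]))@np.r_[p,1];return np.array([c["fx"]*q[0]/q[2]+c["cx"],c["fy"]*q[1]/q[2]+c["cy"]])
def check(k=(.495,-.2139)):
    for n in("scene","side"):
        im=read_camera(n)[:,:,::-1];h=cv2.cvtColor(np.ascontiguousarray(im),cv2.COLOR_BGR2HSV)
        print(n,"pred foot/band/knob",*[proj(n,[*k,z]).round(1) for z in(.006,.074,.171)])
        u,v=proj(n,[*k,.08])
        for nm,lo,hi in(("blue",(100,110,30),(125,255,255)),("dark",(0,0,0),(180,255,40)),("bright",(0,0,95),(180,50,255))):
            m=cv2.inRange(h,lo,hi)
            if nm=="bright":continue
            K,l,s,c=cv2.connectedComponentsWithStats(m)
            for i in range(1,K):
                if abs(c[i][0]-u)<25 and abs(c[i][1]-v)<45 and s[i,4]>8: print(" ",nm,c[i].round(1),s[i])
E
python3 -c "
from h import *
check()"
```

```text
scene pred foot/band/knob [262.8 201. ] [260.6 187.7] [257.3 167.2]
  blue [256.5 193.5] [249 188  19  18 114]
  dark [254.1 147.6] [240 126  25  48 619]
side pred foot/band/knob [317.6 278.9] [317.2 265. ] [316.5 242.8]
  blue [315.6 280.2] [303 267  25  23 407]
  dark [315.7 222.5] [ 291  198   51   49 1140]
```

Run:
```python
from h import *
for n,(r0,r1,c0,c1) in dict(scene=(170,206,246,280),side=(246,294,298,334)).items():
    im=np.ascontiguousarray(read_camera(n)[:,:,::-1]);h=cv2.cvtColor(im,cv2.COLOR_BGR2HSV);m=cv2.inRange(h,(100,110,30),(125,255,255));g=im.max(2)
    print(n,"cols from",c0)
    for r in range(r0,r1): print(r,"".join("B" if m[r,c] else "#" if g[r,c]<50 else "+" if g[r,c]<95 else "-" if g[r,c]<130 else "." for c in range(c0,c1)))
```

```text
scene cols from 246
170 ......-+####++##-.................
171 .......+####++#+-.................
172 .......+#####+++-.................
173 .......-+####+++..................
174 .......-++##++++-.................
175 .........-++++++-.................
176 .........--++++-..................
177 .........-++++-...................
178 ........--+---....................
179 ........-++-......................
180 ........-++-......................
181 ........--+-......................
182 ........----.......--.............
183 ........-++--....-----............
184 ........-+++----------............
185 .......-++++++++++-+--............
186 .......++++++++++-+-+-............
187 -+-----+B++++++++++++--...........
188 +++++++BB+++++++++++++--..........
189 ++++++BBBB++++++++++B++-----......
190 ++++++BBBBBBB+++++BBBB++++++-.....
191 +++++BBBBBBBBBBBBBBBBB+++++++-....
192 +++++BBBBBBBBBBBBBBBBB+##+#++-....
193 ++++BBBBBBBBBBBBBBBBB+++#+##+-....
194 +++BBBBBB+++BBBBBBBB+++###+++-....
195 +++BBBBBB++++++++++++++++++++-....
196 +++BBBBBB++++++++++++++++++++-....
197 ++++BBB+#+++++++++++++-
[... 1610 characters left out ...]
...
277 ....-BBBBBBBBBBBBBBBBBBBBBBBBBB-....
278 ....+BBBBBBBBBBBBBBBBBBBBBBBBB+-....
279 ....-+BBBBBBBBBBBBBBBBBBBBBBBB+-....
280 ....-+BBBBBBBBBBBBBBBBBBBBBBBB+.....
281 ....-+BBBBBBBBBBBBBBBBBBBBBBBB+.....
282 ....-+BBBBBBBBBBBBBBBBBBBBBBBB+.....
283 .....+BBBBBBBBBBBBBBBBBBBBBBBB+.....
284 .....+BBBBBBBBBBBBBBBBBBBBBBBB+.....
285 .....+BBBBBBBBBBBBBBBBBBBBBBBB+.....
286 .....+BBBBBBBBBBBBBBBBBBBBBBBB+.....
287 .....+BBBBBBBBBBBBBBBBBBBBBBBB+.....
288 .....+BBBBBBBBBBBBBBBBBBBBBBBB+.....
289 .....++++++++BBBBBBBBBBBBBBBBB+.....
290 .....++++++++++++++++++++++++++.....
291 .....-----+++------+--+++++++++.....
292 .....-++--++++--------------++-.....
293 ......++++++++++++++++-+++--++......
```

Run:
```python
from h import *
im=np.ascontiguousarray(read_camera("scene")[:,:,::-1])
h=cv2.cvtColor(im,cv2.COLOR_BGR2HSV)
for r in range(170,190): print(r,[f"{h[r,c,0]},{h[r,c,1]},{h[r,c,2]}" for c in range(252,271)])
print([proj("scene",[.495,-.2139,z]).round(1) for z in (.13,.14,.15)])
s=telemetry.read_state();print(s["wrist_force"],s["torque"])
```

```text
170 ['21,41,117', '17,51,70', '20,33,23', '128,175,16', '165,54,19', '0,14,36', '24,24,54', '30,18,57', '165,20,26', '9,40,45', '21,45,96', '23,46,139', '21,44,170', '21,45,174', '21,44,172', '21,46,172', '20,45,170', '21,41,168', '21,45,170']
171 ['20,45,143', '18,45,85', '0,43,30', '110,51,15', '40,33,23', '45,29,35', '25,28,55', '30,23,55', '5,36,43', '21,60,72', '21,48,123', '21,47,158', '21,47,170', '21,44,172', '22,43,171', '19,43,171', '22,44,169', '21,42,172', '20,45,176']
172 ['22,43,147', '20,40,95', '18,64,40', '10,38,20', '75,36,14', '30,15,33', '30,22,47', '26,37,55', '14,89,60', '18,74,89', '21,53,130', '23,46,161', '21,42,168', '21,42,171', '21,44,173', '20,43,172', '20,46,171', '22,43,174', '21,41,173']
173 ['21,40,152', '25,42,108', '21,43,59', '30,20,26', '10,38,20', '0,23,33', '15,31,49', '23,50,61', '18,88,67', '18,85,87', '21,59,129', '21,45,160', '22,44,170', '22,44,170', '21,44,172', '21,44,172', '21,44,173', '22,47,173', '21,43,171']
174 ['20,45,160', '23,45,135', '19,44,98', '21,48,75', '18,66,50', '30,41,37', '23,43,48', '16,53,63', '20,107,67', '19,93,88', 
[... 3264 characters left out ...]
8', '108,34,97', '24,21,123', '22,39,150', '22,42,159']
188 ['111,27,67', '107,125,55', '106,143,50', '112,85,57', '100,12,66', '30,10,73', '17,22,80', '20,19,81', '15,23,87', '30,18,85', '15,23,90', '20,17,88', '30,6,84', '114,44,86', '110,80,89', '109,73,84', '0,0,92', '28,31,123', '24,36,133']
189 ['106,113,54', '104,183,53', '108,172,49', '110,142,54', '108,98,60', '113,51,65', '107,26,68', '114,17,75', '98,13,81', '110,9,82', '101,24,84', '110,29,80', '110,48,79', '111,101,78', '111,145,79', '109,131,72', '102,32,80', '38,20,100', '30,22,103']
[array([258.7, 176.1]), array([258.4, 174. ]), array([258. , 171.8])]
[-0.61627026  0.13509975  4.33516359] [ 0.08101637 -0.12160635 -0.02985339]
```

```bash
for k in 1 2; do python3 -m jog '[[0,-2,0,0,0],[0,0,0,0,0]]' | grep -E "eef|wrist"; done
```

```text
eef_pos: [0.495, -0.2152, 0.1147]
wrist_force: [0.5, 0.1, 3.7]
eef_pos: [0.4942, -0.2173, 0.1144]
wrist_force: [-0.3, 0.3, 2.5]
```

```bash
for k in 1 2; do python3 -m jog '[[0,-1.5,0,0,0],[0,0,0,0,0]]' | grep -E "eef|wrist"; done
python3 - <<'E'
from h import *
im=np.ascontiguousarray(read_camera("scene")[:,:,::-1]);g=im.max(2).astype(int)
for r in range(178,204,2): print(r,g[r,250:274])
E
```

```text
eef_pos: [0.4938, -0.2187, 0.1143]
wrist_force: [0.7, 0.3, 1.2]
eef_pos: [0.4934, -0.2202, 0.1142]
wrist_force: [0.8, 0.0, -2.2]
178 [167 169 155 122  94  92 108 134 151 170 182 185 179 168 160 157 160 168
 170 175 173 174 171 173]
180 [169 165 152 115  92  98 126 156 169 178 184 182 175 164 148 129 140 161
 171 170 172 171 173 174]
182 [165 165 150 119  96 106 133 148 154 160 163 158 145 131 113 109 134 160
 172 170 170 170 172 174]
184 [169 169 160 134  94  83  89  94  99 103 104 104 100 101  99  98 119 148
 169 169 171 173 173 177]
186 [161 158 138  93  67  73  79  83  88  88  90  94  97 101 100  90 101 128
 161 168 170 174 175 176]
188 [107 114  75  60  56  67  70  77  82  84  91  91  94  89  83  79  78  89
 114 127 132 141 146 152]
190 [66 55 53 50 45 56 67 63 74 71 68 74 76 79 75 76 77 73 66 77 84 81 86 95]
192 [55 54 56 44 46 51 55 67 63 69 68 74 74 76 76 73 75 68 54 51 51 47 53 55]
194 [86 84 64 44 39 48 59 63 63 69 69 73 77 76 79 80 82 80 66 52 50 52 48 50]
196 [64 60 53 43 38 49 65 72 73 74 72 75 77 80 88 95 94 93 88 87 90 88 84 82]
198 [ 51  52  59  66  82  85  86  85  86  85  88  91  93  93  97 100  97 100
 126 161 174 173 174 171]
200 [ 48  48  50  70  77  81  86  90  99  98 100  96  97 101 103  98 100 101
 121 159 177 181 180 180]
202 [ 48  54  48  47  46  48  49  53  62  57  58  67  68  81  79  84  88  98
 113 142 173 182 183 182]
```

```bash
python3 -m jog '[[0,-1.5,0,0,0],[0,0,0,0,0]]' | grep -E "eef|wrist"; python3 -m jog '[[0,-1.5,0,0,0],[0,0,0,0,0]]' | grep -E "eef|wrist"
```

```text
eef_pos: [0.4933, -0.2216, 0.1144]
wrist_force: [-0.5, 1.1, -3.0]
eef_pos: [0.4932, -0.2231, 0.1146]
wrist_force: [0.1, 2.1, -1.9]
```

The lateral force is now rising, so the body is flush on the stop and upright, and its weight is hanging from the gripper. I'll ease back, set it down gently and release it.

```bash
python3 -m jog '[[0,1.5,0,0,0],[0,0,0,1,0],[0,0,0,0,0]]' | grep -E "eef|wrist"; python3 -m jog '[[30,0,0,0,0],[34,0,0,0,0],[40,0,0,0,0],[50,0,0,0,0],[60,0,0,0,0],[60,0,0,0,0]]' | grep -E "eef|wrist|gap"
python3 - <<'E'
from h import *
im=np.ascontiguousarray(read_camera("scene")[:,:,::-1]);g=im.max(2).astype(int)
for r in range(160,190,2): print(r,g[r,248:272])
s=telemetry.read_state();im=np.ascontiguousarray(read_camera("wrist")[:,:,::-1])
k,l,st,c=cv2.connectedComponentsWithStats(cv2.inRange(im.max(2),0,75)) 
for j in range(1,k):
    if st[j,4]>300:print(st[j],c[j])
hh=cv2.cvtColor(im,cv2.COLOR_BGR2HSV);g=im.max(2)
print([int(x) for x in g[180:330:6,313]]);print([int(x) for x in g[240,200:420:5]])
E
```

```text
eef_pos: [0.4941, -0.2216, 0.1141]
wrist_force: [-0.3, 1.1, 2.0]
eef_pos: [0.4937, -0.2216, 0.1137]
wrist_force: [0.3, -0.3, -0.0]
finger_gap: 0.0599
160 [ 39  53  59  74  79  71  39  19  18  14  14   7  22  52 108 157 171 170
 173 169 175 174 171 171]
162 [ 14  28  39  45  34  28  48  64  58  29  11  13  13  44  96 146 166 170
 173 169 169 173 172 171]
164 [  9  28  78 100  71  32  31  39  32  20  26  32  65 104 141 165 171 172
 172 173 171 168 169 171]
166 [ 19  19  41  56  43  27  19  13  23  31  24  28  60 114 160 168 171 173
 172 174 172 173 171 172]
168 [ 17  18   9  20  21  22  19  19  20  17  12  33  74 125 163 174 176 174
 170 170 174 173 172 172]
170 [ 23  15  17  20  26  46  48  43  24  20  38  72 120 159 173 173 173 174
 175 170 172 171 172 171]
172 [ 82  40  16  19  28  51  69  77  78  65  69  88 130 161 170 171 173 171
 173 172 173 172 175 172]
174 [127  67  21  11  21  40  61  71  79  74  69  89 123 153 163 165 165 172
 171 169 171 172 172 171]
176 [147 101  67  53  45  49  57  72  87  88  91 111 143 170 168 163 159 163
 169 170 171 176 174 173]
178 [167 163 160 154 13
[... 328 characters left out ...]
96  95 101 104 106 103 102  99 101
 126 162 170 174 172 175]
186 [131 141 155 157 139  91  71  78  81  83  85  89  93  97  98  99  98  93
 105 146 164 170 174 174]
188 [ 82  89  86  79  61  57  57  64  74  76  82  87  90  92  91  90  83  80
  81  91 118 126 133 143]
[ 277  226   67   79 3648] [310.01151316 269.62691886]
[    0   248   636   152 45552] [316.60370566 349.99710221]
[97, 93, 146, 148, 153, 166, 172, 191, 86, 83, 41, 42, 38, 38, 39, 48, 46, 44, 31, 33, 32, 90, 87, 84, 85]
[152, 160, 154, 157, 151, 163, 156, 152, 154, 161, 155, 159, 172, 112, 63, 58, 121, 130, 144, 170, 39, 41, 41, 41, 42, 92, 147, 132, 124, 120, 107, 104, 84, 165, 166, 165, 161, 157, 157, 163, 166, 163, 165, 160]
```

```bash
python3 -m jog '[[60,0,0,-10,0],[60,0,0,-20,0],[60,0,0,-40,0],[60,0,0,-40,0],[60,40,0,-10,0],[60,40,0,0,0],[60,0,0,0,0]]' | grep -E "time|eef|wrist|gap"
python3 - <<'E'
from h import *
r={}
for n in("scene","side"):
    im=np.ascontiguousarray(read_camera(n)[:,:,::-1]);u,v=proj(n,[.494,-.218,.171]);print(n,"pred knob",u,v)
    k,l,s,c=cv2.connectedComponentsWithStats(cv2.inRange(im.max(2),0,70))
    for j in range(1,k):
        if abs(c[j][0]-u)<14 and abs(c[j][1]-v)<14 and 12<s[j,4]<300: print(s[j],c[j]); r[n]=c[j]
if len(r)==2: print(tri(ray("scene",*r["scene"]),ray("side",*r["side"])))
E
```

```text
time: 14.55
eef_pos: [0.5112, -0.1365, 0.2357]
wrist_force: [0.3, 0.0, -1.1]
finger_gap: 0.0596
scene pred knob 256.07914323689977 166.94437437180983
[254 164   7  12  49] [257.14285714 168.28571429]
side pred knob 316.32594441570853 244.09916870967223
[312 240   9  11  75] [315.81333333 244.41333333]
(array([ 0.49345254, -0.21480042,  0.16521297]), np.float64(0.0012791100800585147))
```

The cartridge stands free: the knob triangulates to (0.493,-0.215), which matches the stop plus 22 mm. Next is the blue toggle's direction.

Run:
```python
from h import *
a=cv2.imread("pics/scene0.png")
tip=np.array([.5308,.335])
for z in(.015,.02):
    p=onz("scene",424.9,231.5,z);d=p[:2]-tip;print(p,np.linalg.norm(d),np.degrees(np.arctan2(d[1],d[0])))
s1,s2=onz("scene",420.8,232.2,.017),onz("scene",429,231.3,.017);print("stubs",s1,s2,np.degrees(np.arctan2(*(s2-s1)[:2][::-1]))-90)
# side: blue plate
p=(onz("side",317.8,152.5,.034),onz("side",307.1,154.6,.034));print(p)
for n,(x,y,w,h) in dict(scene=(405,190,32,50),side=(295,135,45,35)).items():
    im=cv2.imread(f"pics/{n}0.png");hs=cv2.cvtColor(im,cv2.COLOR_BGR2HSV);m=cv2.inRange(hs,(100,90,40),(125,255,255));m[:y]=0;m[y+h:]=0;m[:,:x]=0;m[:,x+w:]=0
    if n=="scene":m[:204]=0
    else:m[:147]=0
    q=cv2.minAreaRect(np.argwhere(m)[:,::-1].astype(np.float32));b=cv2.boxPoints(q);print(n,[onz(n,*v,.034)[:2].round(3) for v in b],onz(n,*q[0],.034))
plan([.5308-.045,.335,.22],[.98,.19])
```

```text
[0.60850156 0.34891382 0.015     ] 0.0789374852018187 10.152209515887476
[0.61258185 0.34786902 0.02      ] 0.08278817796418737 8.94261220195568
stubs [0.61391432 0.3347286  0.017     ] [0.6084841  0.36212089 0.017     ] 11.212868905224894
(array([0.57848218, 0.34153361, 0.034     ]), array([0.5359001 , 0.33537109, 0.034     ]))
scene [array([0.533, 0.315]), array([0.516, 0.351]), array([0.585, 0.363]), array([0.601, 0.328])] [0.55917832 0.3395398  0.034     ]
side [array([0.521, 0.35 ]), array([0.594, 0.363]), array([0.593, 0.326]), array([0.522, 0.313])] [0.55736155 0.33804971 0.034     ]
t 14.65 pos [ 0.5096 -0.1421  0.2345] q7 -0.17 F [-0.  -0.4  0.3] gap 0.0599
toolx [ 0.194  0.981 -0.   ] tooly [ 0.981 -0.194  0.001] z [ 0.001 -0.    -1.   ]
shift mm [ 463.5 -115.7   14.3]
yaw -22.13192209203308
```

```bash
python3 -m jog '[[0,40,-10,0,0],[0,42,-11,0,0],[0,42,-11,0,0],[0,42,-11,0,0],[0,42,-11,0,0],[0,42,-11,0,0],[0,42,-11,0,0],[0,42,-11,0,0],[0,42,-11,0,0],[0,42,-11,0,0]]' | grep eef; python3 -m jog '[[0,38,-8,0,0],[0,0,0,0,-7],[0,0,0,0,-7],[0,0,0,0,-7],[0,0,0,0,0],[0,0,0,0,0]]'|grep -E "eef|gap"
python3 -c "
from h import *
plan([.4865,.327,.042],[.985,.174])"
```

```text
eef_pos: [0.4853, 0.2881, 0.2336]
eef_pos: [0.4849, 0.3259, 0.2335]
finger_gap: -0.0001
t 16.25 pos [0.4849 0.3259 0.2335] q7 -0.81 F [-0.4  0.  -0.6] gap -0.0001
toolx [-0.163  0.987 -0.   ] tooly [ 0.987  0.163 -0.   ] z [-0.    -0.001 -1.   ]
shift mm [  0.9   1.9 191.5]
yaw -0.6199916725261403
```

```bash
python3 -m jog '[[0,1,0,45,0],[0,0,0,45,0],[0,0,0,45,0],[0,0,0,40,0],[0,0,0,16,0],[0,0,0,0,0]]'|grep -E "eef|wrist"; python3 -m jog '[[0,0,6,0,0],[0,0,6,0,0],[0,0,5,0,0],[0,0,5,0,0],[0,0,0,0,0]]'|grep -E "eef|wrist"; python3 -m jog '[[0,0,5,0,0],[0,0,5,0,0],[0,0,5,0,0],[0,0,0,0,0]]'|grep -E "eef|wrist"
cat > b.py <<'E'
from h import *
tips={"OFF":[.5308,.335,.097],"ON":[.5308+.052*.985,.335+.052*.174,.097],"yOFF":[.5131,.1435,.097]}
for n in("scene","side"):
    im=np.ascontiguousarray(read_camera(n)[:,:,::-1]);h=cv2.cvtColor(im,cv2.COLOR_BGR2HSV)
    print(n,{k:proj(n,v).round(1).tolist() for k,v in tips.items()})
    for nm,lo,hi,kk in(("blue",(100,110,40),(125,255,255),"ON"),("yel",(18,130,80),(35,255,255),"yOFF")):
        u,v=proj(n,tips[kk]);K,l,s,c=cv2.connectedComponentsWithStats(cv2.inRange(h,lo,hi))
        for j in range(1,K):
            if abs(c[j][0]-u)<25 and abs(c[j][1]-v)<28 and 5<s[j,4]: print(" ",nm,s[j],c[j].round(1))
E
python3 b.py
```

```text
eef_pos: [0.4831, 0.3266, 0.0409]
wrist_force: [0.0, -0.2, 0.6]
eef_pos: [0.5058, 0.3321, 0.0433]
wrist_force: [-0.1, -0.4, -0.1]
eef_pos: [0.5209, 0.3346, 0.0428]
wrist_force: [-1.3, 0.1, 0.9]
scene {'OFF': [422.5, 197.4], 'ON': [426.5, 209.1], 'yOFF': [364.6, 191.2]}
  blue [422 197   4   6  21] [423.4 199.4]
  blue [415 209  15  15  92] [421.1 217.7]
  yel [362 189   6   6  25] [364.4 191.5]
  yel [355 202  15  16 137] [362.1 210.4]
side {'OFF': [305.1, 141.4], 'ON': [318.3, 138.6], 'yOFF': [307.0, 175.1]}
  blue [332 115   4  12  31] [333.2 119.7]
  blue [307 139   4   4  13] [308.5 140.2]
  blue [312 150  10   7  34] [317.4 152.8]
  blue [303 152   8   6  33] [306.7 154.6]
  yel [304 173   6   6  27] [306.9 175.5]
  yel [305 185  21   9 116] [315.  189.2]
```

```bash
python3 -m jog '[[0,0,5,0,0],[0,0,5,0,0],[0,0,5,0,0],[0,0,0,0,0]]'|grep -E "eef|wrist"; python3 -m jog '[[0,0,5,0,0],[0,0,5,0,0],[0,0,0,0,0],[0,0,0,0,0]]'|grep -E "eef|wrist"
python3 b.py
```

```text
eef_pos: [0.5369, 0.3364, 0.0426]
wrist_force: [0.8, -0.1, -0.1]
eef_pos: [0.5452, 0.3384, 0.0427]
wrist_force: [-0.7, 0.3, -0.4]
scene {'OFF': [422.5, 197.4], 'ON': [426.5, 209.1], 'yOFF': [364.6, 191.2]}
  blue [415 208  15  16 120] [422.3 215.7]
  yel [363 190   4   5  16] [364.4 191.6]
  yel [355 201  15  17 136] [362.  210.2]
side {'OFF': [305.1, 141.4], 'ON': [318.3, 138.6], 'yOFF': [307.0, 175.1]}
  blue [332 115   4  12  31] [333.2 119.7]
  blue [317 138   4   4  12] [318.6 139.2]
  blue [316 150   6   6  28] [318.1 152.4]
  blue [303 152   8   6  33] [306.7 154.6]
  yel [304 173   6   6  27] [306.9 175.5]
  yel [305 185  21   9 114] [315.  189.2]
```

The ball now sits at the predicted ON spot (side 318.6,139.2) and the force is zero, so it has snapped home. I'll back away, lift, and check everything.

```bash
python3 -m jog '[[0,0,-15,0,0],[0,0,-20,0,0],[0,0,-15,-20,0],[0,0,0,-45,0],[0,0,0,-45,0],[0,0,0,-45,0],[0,0,0,0,0],[0,0,0,0,0]]'|grep -E "time|eef|wrist"
python3 b.py
python3 - <<'E'
from h import *
r={}
for n in("scene","side"):
    im=np.ascontiguousarray(read_camera(n)[:,:,::-1]);u,v=proj(n,[.494,-.218,.171])
    k,l,s,c=cv2.connectedComponentsWithStats(cv2.inRange(im.max(2),0,70))
    for j in range(1,k):
        if abs(c[j][0]-u)<14 and abs(c[j][1]-v)<14 and 12<s[j,4]<300: print(s[j],c[j]); r[n]=c[j]
    # change against the start, away from arm/dock/toggle
    d=cv2.absdiff(im,cv2.imread(f"pics/{n}0.png")).max(2);k,l,s,c=cv2.connectedComponentsWithStats(cv2.inRange(d,50,255))
    print(n,[(s[j].tolist()) for j in range(1,k) if s[j,4]>15])
E
```

```text
time: 19.55
eef_pos: [0.4962, 0.3304, 0.1989]
wrist_force: [0.7, -0.8, -0.5]
scene {'OFF': [422.5, 197.4], 'ON': [426.5, 209.1], 'yOFF': [364.6, 191.2]}
  blue [415 208  15  16 124] [422.1 215.6]
  yel [362 189   6   6  29] [364.3 191.6]
  yel [355 201  15  17 138] [362.1 210.3]
side {'OFF': [305.1, 141.4], 'ON': [318.3, 138.6], 'yOFF': [307.0, 175.1]}
  blue [332 115   4  12  32] [333.2 119.6]
  blue [317 137   4   5  15] [318.5 138.9]
  blue [315 150   7   6  30] [317.9 152.6]
  blue [303 152  11   6  37] [307.2 154.7]
  yel [305 173   5   6  26] [307.  175.5]
  yel [305 185  21   9 114] [315.1 189.2]
[254 164   7   9  44] [257.02272727 167.63636364]
scene [[109, 0, 50, 34, 886], [281, 0, 25, 18, 239], [308, 0, 33, 19, 210], [384, 0, 17, 11, 72], [359, 10, 40, 10, 252], [313, 21, 17, 7, 67], [400, 21, 49, 18, 353], [125, 31, 44, 62, 1245], [299, 35, 15, 35, 194], [389, 37, 69, 124, 2502], [451, 40, 17, 16, 68], [322, 47, 18, 12, 89], [447, 48, 17, 23, 214], [340, 56, 9, 10, 66], [350, 58, 3, 18, 28], [117, 108, 175, 36, 2424], [245, 123, 118, 85, 2687], [253, 163, 9, 16, 85], [342, 178, 20, 10, 68], [256, 181, 3, 8, 21], [255, 181, 51, 32, 470], [365, 192, 32, 26, 509], [419, 195, 7, 13, 53], [425, 207, 5, 6, 23]]
[311 240  10  11  76] [315.75       244.40789474]
side [[0, 0, 22, 82, 1229], [14, 0, 22, 19, 233], [110, 0, 55, 185, 3774], [209, 0, 29, 16, 139], [297, 2, 10, 25, 188], [0, 50, 69, 73, 1616], [36, 56, 11, 11, 50], [279, 57, 23, 7, 78], [275, 63, 35, 49, 855], [314, 137, 8, 13, 40], [303, 139, 8, 11, 46], [53, 145, 21, 10, 115], [90, 167, 16, 12, 77], [158, 176, 153, 157, 6159], [87, 188, 24, 34, 183], [8, 219, 154, 181, 16056], [309, 232, 18, 46, 507], [117, 255, 5, 13, 39], [117, 269, 6, 16, 58], [43, 287, 6, 12, 23], [313, 298, 9, 5, 29], [0, 313, 14, 27, 191]]
```

```bash
python3 -c "
from plant import ticket
print(ticket.sign_off())"
```

```text
the job is handed in; nothing more can be done
None
```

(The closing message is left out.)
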